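Turn the pen carousel to its click stop and load the green marker

ROBOT

A 6-joint arm with a two-finger parallel gripper is mounted at the origin on the work surface. World frame = base frame: x ahead of the robot, y to its left, z up, the work surface at z = 0. Lengths are in m, angles in rad, forces in N, time in s.
With the tool pointing down it reaches from about 0.4 to 0.825 m from the base axis. Payload 7 kg.
Tool frame: the origin (TCP) lies at the very end of the fingers, on their centre line; the grasp point (between the pads) lies 19 mm behind it (arm.grasp_offset is the distance from the TCP to the grasp point, in m); z points along the fingers, y is the line along which they close (so a half turn about z gives the same grasp; the last joint's range is limited). The gripper opens to 88 mm and grips with 3 to 60 N. Pads are 19 mm wide; open, the fingers measure 130 mm over their backs; the gripper's body (78 mm by 193 mm) begins 47 mm behind the grasp point.
Start: joints at [-0.991, 0.359, 0.012, 0, -1.224, -0.288], TCP at [0.194, -0.646, 0.227] pointing down, gripper open.
Joint ranges: [-3.07, 3.07], [-1.43, 2.12], [-1.02, 1.25], [-3.03, 1.67], [-3.05, -0], [-3.03, 3.03]. Speed limits (rad/s): [2.39, 2.39, 3.01, 3.14, 3.14, 3.14].

INTERFACE

Orientations are given as [roll, pitch, yaw] about the fixed x, y, z axes, in that order (R = Rz(yaw) Ry(pitch) Rx(roll)).
In Python, from station import get_state, cams, arm, nets gives the robot as it stands.
- The arm moves only by the shell command python3 -m creep 'ROWS' [FORCE]. ROWS is a JSON object of lists of equal length, an entry for each row: "translation": the shift along the world's x, y, z in mm, a list of three; "spin": the turn about the world's z in rad; "gripper": the opening, from 0 (shut) to 1 (fully open). In form: {"translation": [[dx, dy, dz], ...], "spin": [spin, ...], "gripper": [gripper, ...]}. A call has 1 to 8 rows; each row shifts and turns the commanded pose from where the row before left it; what a row does not reach is not made up. A row lasts 1/10 s, in which the tool goes at most 50 mm and 8.59 degrees, less where a joint would pass 70% of its speed; a pose out of reach is approached as far as the arm can. A call is refused whole if a number of a shift passes 50 or a number of a turn 0.15, either way. A call with a gripper value outside its range is refused whole. The fingers move at their own pace and stop on an object; FORCE is the grip in N (left out, the last holds). Time passes only in rows, so rows that do not move let the fingers close. It gives the time, the measured TCP pose, the force, the opening and the grip force at its end, in the units of the state.
- get_state(): the state, without advancing time (a new reading comes with each control period).
- cams.grab_frame(name): name is "scene" or "top"; returns a dict with "img" (420x560x3 uint8, red, green, blue), "mtx" (3x3 intrinsics, pixels), "D" ([k1, k2, p1, p2, k3] as OpenCV has them; the pictures are not rectified), "R" (3x3) and "t" (3): a world point X has camera coordinates R X + t. Camera axes: x right, y down, z forward; pixel columns grow to the right and rows downward; lengths in m; the calibration is good to about 2 mm. A picture is of the moment at which its call begins. There is no depth.
- arm.job_done(): hands the job in; it is judged then, once.
Trained networks look in the newest picture that a camera, given by its name, has taken for a name from the list of things; names that differ only in an ending like _2 or _b are one class to them, and where a whole thing is asked for, a point or a joint stands for the part that bears it (a point fixed in the world has none). Each returns a list of dicts, best first, with "confidence" (0 to 1); they miss things now and then, are a little off and sometimes report something else, mostly with a low value. They report only what shows in the picture. A call takes as long as a camera call. They do not tell look-alikes from the thing itself.
- nets.search_frame(camera, label): "centre" ([x, y, z] in m, in world coordinates, good to about 4 mm: the middle of the surface that is visible of it).
- nets.pinpoint(camera, label): "centre" ([x, y, z] in m, in world coordinates, good to about 4 mm: a listed point, or the origin of a listed thing).
The state is a dict: "t": time; "q": joint angles; "qd": joint speeds; "joint_efforts": joint torques, N m; "eef_pos": TCP position; "ee_rot": TCP orientation; "force": force on the tool from outside, world axes, zero at the start; "moment": the same for the moment, N m; "width": finger opening in m; "gripper_force": force on a finger pad.
Only numpy, scipy, OpenCV 4.12 (cv2) and the standard library are available. Lean on these libraries where they do the work, as an engineer would, in place of code of your own. Each camera call takes 0.05 s, during which the arm holds its last target. There are 200 camera calls.

TASK

First turn the rotating desk organiser (the black post is its handle) until the leaning green cup clicks into its stop at the red pointer on the foot. Then take the green marker out of the wooden block and drop it, as it stands with the same end down, all the way into the green cup, leaving the cup at the pointer. Leave the blue marker, the mug and the stapler where they are.

Things in the scene. Friction and masses are not known exactly. Their poses are not given: they have to be found in the camera images.
- turntable (a joint): angle (rad) of the turntable, a grey disc 200 mm across, deck 49 mm high, on a fixed white foot (224 mm across, 34 mm high), vertical axis. Positive = counter-clockwise from above, range -0.2 to 2.3. Springy click stops at 0 (green cup at the red pointer), 1.047 (blue cup there) and 2.094 (orange there); it snaps to the nearest. About 3 N at the handle passes a stop.
- hub (a point): on the turntable's vertical axis, at the top of the small metal hub, 79 mm above the desk
- handle_top (a point): centre of the top of the handle: an upright black round post, 18 mm diameter, 85 mm tall, on the turntable 75 mm from its axis, top 134 mm above the desk; 120 degrees counter-clockwise (from above) from the green cup. A low white clip tray (18 mm high) stands on the deck 60 degrees to either side of it.
- pointer (a point): top of the red pointer block (30 x 16 x 40 mm) on the fixed foot, 115 mm from the axis, 40 mm above the desk, on the side facing roughly the robot
- cup_green (a point): the green cup: square tube, inner 28 x 28, outer 34 x 34, inner depth 72 mm, fixed on the turntable, leaning outward from the axis 32 degrees from vertical. Origin: centre of its inner floor (48 mm from the axis, 62 mm above the desk); z along the bore out of the mouth (mouth at z = 72 mm), x outward and down, y level. Like cups, blue and orange, stand 60 and 120 degrees clockwise.
- marker_green: the green marker, a round stick 18 mm diameter, 120 mm long, 30 g, with a white band from 55 to 75 mm, standing upright in one of the two holes of the wooden block. Origin: centre of its lower end; z runs along it to the upper end.
- marker_blue: the blue marker, same size, upright in the other hole; leave it
- pen_block: fixed wooden block 50 x 120 x 50 mm (x, y, z), origin at the centre of its underside; two round holes of 21 mm diameter, 40 mm deep, at y = -35 and +35 mm hold the markers, whose upper ends are 130 mm above the desk
- mug: white mug, 80 mm diameter, 90 mm high, handle to its +y; origin at the centre of its underside; leave it
- stapler: blue and black stapler, 130 x 36 x 58 mm, origin at the centre of its underside; leave it
Things that resemble listed ones, but are neither listed nor needed, are in the scene too. There is more than one size of the marker_green; the job needs the middle-sized.

How it is judged:
On the way, in this order (a step that is already met when the one before it is completed fails the run):
1. the turntable rests in the stop that puts the green cup at the pointer, the green marker not yet in the cup (value of joint turntable between -0.08 and 0.08 rad and velocity of joint turntable between -0.1 and 0.1 rad/s and distance between marker_green and cup_green above 0.08 m), for 0.3 s.
2. the green marker is fully down in the green cup with the cup at the pointer (value of joint turntable between -0.08 and 0.08 rad and distance between marker_green and cup_green below 0.015 m and angle between the z axis of marker_green and the z axis of cup_green, either way round below 0.25 rad), for 0.2 s.
At the end, for the whole second after the job is handed in: The turntable rests within 0.08 rad of its 0 stop (green cup at the pointer); the green marker's lower end is within 15 mm of the centre of the green cup's inner floor and the marker lies along the cup's bore within 0.25 rad, at rest (all of step 2 and velocity of joint turntable between -0.1 and 0.1 rad/s and linear speed of marker_green below 0.03 m/s); the robot touches nothing.
It fails at once if the blue marker is moved more than 30 mm (distance of marker_blue from where it was at the start of the episode above 0.03 m).
It fails at once if the mug is moved more than 30 mm (distance of mug from where it was at the start of the episode above 0.03 m).
It fails at once if the stapler is moved more than 30 mm (distance of stapler from where it was at the start of the episode above 0.03 m).
It also fails if it takes over 61 s, if anything falls off the work surface, if the arm or the gripper's body presses on something with over 40 N, if the wrist force passes 120 N, or if a joint passes its speed limit or range.

## Working session

There is one attempt and no reset: what is moved stays moved. The work goes in short steps, Python scripts to look and compute and a shell command to move; the robot and the scene stay as the last step left them, time stands still between calls to the robot, and variables do not carry over. Pictures are saved under pics/ and viewed, at most 13 in all, crops included, and the job is handed in when it is done.

```bash
mkdir -p pics; cat > h.py <<'E'
from station import get_state, cams, arm, nets
import numpy as np, cv2
def save(cam,name):
    f=cams.grab_frame(cam); cv2.imwrite('pics/'+name,f['img'][:,:,::-1]); return f
def proj(f,X):
    return cv2.projectPoints(np.array(X,float).reshape(-1,3),cv2.Rodrigues(f['R'])[0],f['t'],f['mtx'],np.array(f['D']))[0].reshape(-1,2)
E
python3 - <<'E'
from h import *
for c in ('scene','top'):
    f=save(c,c+'0.png')
    for l in ['hub','handle_top','pointer','cup_green','marker_green','marker_blue','pen_block','mug','stapler']:
        for r in nets.pinpoint(c,l)[:4]:
            print(c,l,np.round(r['centre'],3),round(r['confidence'],2),proj(f,r['centre'])[0].round())
print(get_state()['ee_rot'],get_state()['t'])
E
```

```text
scene hub [0.573 0.09  0.082] 0.58 [315. 215.]
scene handle_top [0.61  0.16  0.138] 0.88 [353. 210.]
scene pointer [0.457 0.092 0.038] 0.7 [303. 184.]
scene cup_green [0.597 0.051 0.064] 0.87 [300. 231.]
scene marker_green [ 0.44  -0.309  0.004] 0.92 [138. 215.]
scene marker_green [ 0.524 -0.304  0.008] 0.59 [142. 244.]
scene marker_green [ 0.542 -0.373  0.004] 0.45 [113. 257.]
scene marker_blue [ 0.541 -0.236  0.009] 0.6 [172. 245.]
scene pen_block [ 0.533 -0.266 -0.001] 0.83 [160. 246.]
scene mug [ 0.709 -0.262 -0.002] 0.63 [169. 317.]
scene stapler [ 0.412  0.385 -0.   ] 0.76 [409. 159.]
top hub [0.572 0.093 0.078] 0.74 [233. 208.]
top handle_top [0.612 0.16  0.134] 0.79 [201. 184.]
top pointer [0.462 0.091 0.038] 0.67 [235. 257.]
top pointer [ 0.709 -0.264  0.002] 0.52 [373. 162.]
top cup_green [0.595 0.056 0.06 ] 0.89 [250. 200.]
top marker_green [ 0.442 -0.307 -0.   ] 0.77 [398. 265.]
top marker_green [0.573 0.093 0.079] 0.73 [233. 207.]
top marker_green [ 0.548 -0.374 -0.001] 0.64 [420. 223.]
top marker_green [ 0.524 -0.306  0.007] 0.63 [396. 231.]
top marker_blue [ 0.539 -0.241  0.009] 0.51 [370. 226.]
top pen_block [ 0.531 -0.271 -0.001] 0.74 [381. 229.]
top mug [ 0.709 -0.262  0.   ] 0.94 [372. 163.]
top stapler [0.406 0.388 0.001] 0.92 [114. 282.]
[-3.14157639e+00  1.65030493e-05 -2.84979941e+00] 1.0
```

View pics/scene0.png

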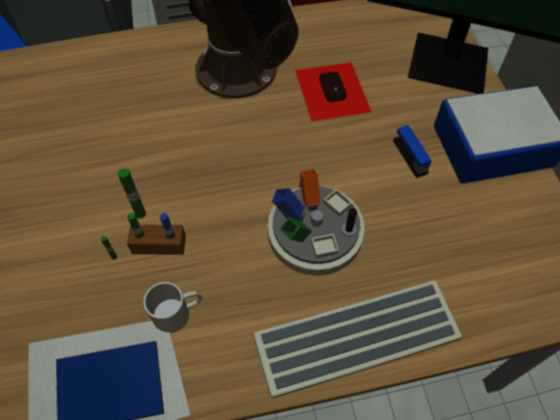

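View pics/top0.png

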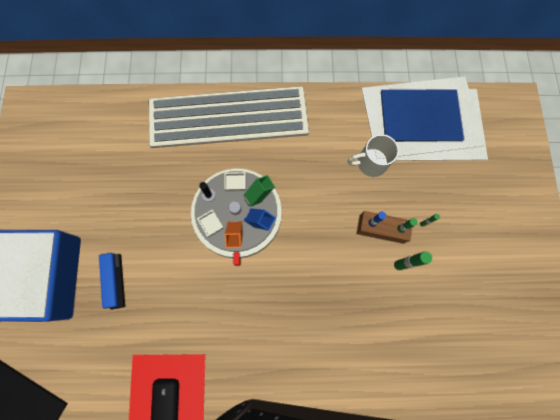

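The scene view shows the robot at the top and orange at the pointer (turntable about 2.09). The handle is at px (350,220). The block holds the green marker at (135,225) and the blue at (167,225). A tall look-alike is at (132,195) and a small one at (108,247). The top view agrees: handle (205,190), green cup (260,190), block (386,227). The green marker in the block at (0.524,-0.305) is the one I need.

My plan is to drag the handle clockwise from 61° to -59° about the hub.

```bash
python3 -m creep '{"translation":[[21,40,0],[21,40,0],[21,40,0],[21,40,0],[21,40,0],[21,40,0],[21,40,0],[21,40,0]],"spin":[0,0,0,0,0,0,0,0],"gripper":[1,1,1,1,1,1,1,1]}' 10; python3 -m creep '{"translation":[[21,40,0],[21,40,0],[21,40,0],[21,40,0],[21,40,0],[21,40,0],[21,40,0],[21,40,0]],"spin":[0,0,0,0,0,0,0,0],"gripper":[1,1,1,1,1,1,1,1]}' 10; python3 -m creep '{"translation":[[21,40,0],[21,40,0],[21,40,0],[20,40,0],[0,0,0]],"spin":[0,0,0,0,0],"gripper":[0.8,0.8,0.8,0.8,0.8]}' 10
```

```text
t: 1.8
eef_pos: [0.3627, -0.3249, 0.2269]
ee_rot: [-3.141, 0.001, -2.85]
force: [1.1, 0.4, -0.5]
width: 0.088
gripper_force: 0.0
t: 2.6
eef_pos: [0.5308, -0.0045, 0.227]
ee_rot: [-3.142, 0.001, -2.849]
force: [0.8, -0.6, 0.4]
width: 0.0874
gripper_force: 0.0
t: 3.1
eef_pos: [0.6149, 0.1578, 0.2254]
ee_rot: [-3.141, -0.0, -2.847]
force: [-0.8, -0.9, -0.8]
width: 0.07
gripper_force: 0.0
```

```bash
python3 -m creep '{"translation":[[-3,1,-40],[0,0,-40],[0,0,-30],[0,0,-17],[0,0,0],[0,0,0],[0,0,0],[0,0,0]],"spin":[0,0,0,0,0,0,0,0],"gripper":[0.8,0.8,0.8,0.8,0,0,0,0]}' 10; python3 -m creep '{"translation":[[0,0,0],[0,0,0]],"spin":[0,0],"gripper":[0,0]}' 10
python3 - <<'E'
import numpy as np
a=np.deg2rad(np.linspace(61,-63,17)); p=np.c_[np.cos(a),np.sin(a)]*75; print(np.diff(p,axis=0).round(1).tolist())
E
```

```text
t: 3.9
eef_pos: [0.6109, 0.1549, 0.1011]
ee_rot: [3.141, 0.002, -2.85]
force: [0.2, -0.1, -0.5]
width: 0.0438
gripper_force: 0.0
t: 4.1
eef_pos: [0.6104, 0.1546, 0.1003]
ee_rot: [3.141, 0.001, -2.85]
force: [0.5, -0.2, -0.3]
width: 0.0275
gripper_force: 0.0
[[8.5, -5.5], [7.7, -6.6], [6.7, -7.6], [5.7, -8.4], [4.5, -9.1], [3.2, -9.6], [1.9, -10.0], [0.5, -10.1], [-0.9, -10.1], [-2.2, -9.9], [-3.5, -9.5], [-4.8, -8.9], [-5.9, -8.2], [-7.0, -7.3], [-7.9, -6.3], [-8.7, -5.2]]
```

```bash
python3 -m creep '{"translation":[[0,0,0],[0,0,0],[0,0,0]],"spin":[0,0,0],"gripper":[0,0,0]}' 10; python3 -m creep '{"translation":[[8.5,-5.5,0],[7.7,-6.6,0],[6.7,-7.6,0],[5.7,-8.4,0],[4.5,-9.1,0],[3.2,-9.6,0],[1.9,-10,0],[0.5,-10.1,0]],"spin":[-0.03,-0.03,-0.03,-0.03,-0.03,-0.03,-0.03,-0.03],"gripper":[0,0,0,0,0,0,0,0]}' 10;
```

```text
t: 4.4
eef_pos: [0.6118, 0.1565, 0.1003]
ee_rot: [3.14, 0.004, -2.849]
force: [3.0, 6.3, -1.4]
width: 0.018
gripper_force: 10.0
t: 5.2
eef_pos: [0.6495, 0.0872, 0.0999]
ee_rot: [3.141, 0.001, -3.092]
force: [2.4, 5.0, 2.2]
width: 0.0178
gripper_force: 10.0
```

Gripped (18 mm) and following the arc; I'll continue the second half.

```bash
python3 -m creep '{"translation":[[-0.9,-10.1,0],[-2.2,-9.9,0],[-3.5,-9.5,0],[-4.8,-8.9,0],[-5.9,-8.2,0],[-7,-7.3,0],[-7.9,-6.3,0],[-6,-3,0]],"spin":[-0.03,-0.03,-0.03,-0.03,-0.03,-0.03,-0.03,-0.03],"gripper":[0,0,0,0,0,0,0,0]}' 10; python3 -m creep '{"translation":[[0,0,0],[0,0,0],[0,0,0],[0,0,0],[0,0,0],[0,0,0]],"spin":[0,0,0,0,0,0],"gripper":[0,0,0.7,0.7,0.7,0.7]}' 10;  python3 -m creep '{"translation":[[0,0,0],[0,0,0],[0,0,40],[0,0,50],[0,0,50],[0,-40,0],[0,-40,0],[0,-40,0]],"spin":[0,0,0,0,0,0,0.1,0.1],"gripper":[0.7,0.7,0.7,0.7,0.7,0.5,0.5,0.5]}' 10
python3 - <<'E'
from h import *
for c in ('scene','top'):
    f=save(c,c+'1.png')
    for l in ['hub','handle_top','pointer','cup_green','marker_green','marker_blue']:
        for r in nets.pinpoint(c,l)[:3]:
            print(c,l,np.round(r['centre'],4),round(r['confidence'],2))
print(get_state()['eef_pos'],get_state()['ee_rot'])
a=cv2.imread('pics/scene1.png')[120:320,70:400];b=cv2.imread('pics/top1.png')[130:290,170:450]
cv2.imwrite('pics/c1.png',np.vstack([cv2.resize(a,(500,300),interpolation=2),cv2.resize(b,(500,286),interpolation=2)]))
E
```

```text
t: 6.0
eef_pos: [0.61, 0.0239, 0.0995]
ee_rot: [3.141, 0.0, 2.951]
force: [3.5, 2.1, -0.7]
width: 0.0178
gripper_force: 10.0
t: 6.6
eef_pos: [0.6105, 0.0245, 0.0993]
ee_rot: [-3.141, -0.001, 2.954]
force: [0.9, -0.3, 0.0]
width: 0.0442
gripper_force: 0.0
t: 7.4
eef_pos: [0.6106, -0.0964, 0.2403]
ee_rot: [3.141, 0.001, -3.125]
force: [0.6, -0.8, -0.6]
width: 0.0458
gripper_force: 0.0
scene hub [0.5757 0.0902 0.0818] 0.69
scene handle_top [0.6117 0.0303 0.1359] 0.93
scene cup_green [0.5251 0.0926 0.065 ] 0.92
scene marker_green [ 0.4409 -0.3066  0.0021] 0.85
scene marker_green [ 0.5234 -0.3043  0.009 ] 0.69
scene marker_green [ 0.5417 -0.3764  0.004 ] 0.49
scene marker_blue [ 0.54   -0.2336  0.0098] 0.56
scene marker_blue [0.5254 0.0914 0.0636] 0.31
top handle_top [0.6112 0.0303 0.1337] 0.58
top pointer [ 0.5247 -0.3028  0.0094] 0.45
top pointer [ 0.5383 -0.2379  0.0104] 0.23
top marker_green [ 0.4445 -0.3067 -0.0012] 0.9
top marker_green [ 0.5249 -0.3024  0.0099] 0.53
top marker_green [ 5.467e-01 -3.738e-01 -3.000e-04] 0.44
top marker_blue [ 0.5364 -0.2381  0.0104] 0.43
[ 0.61070565 -0.09506988  0.239584  ] [ 3.14157889e+00  3.01927495e-05 -3.12914910e+00]
```

View pics/c1.png

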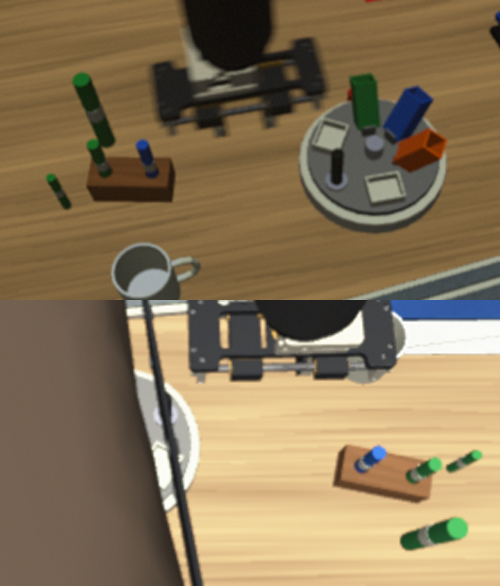

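The crop shows the green cup leaning to the pointer, with the markers and block undisturbed. Next is the green marker.

```bash
python3 -m creep '{"translation":[[-18,-42,0],[-18,-42,0],[-17,-42,0],[-17,-42,0],[-17,-41,0],[0,0,0],[0,0,0]],"spin":[-0.01,0,0,0,0,0,0],"gripper":[0.5,0.5,0.5,0.5,0.5,0.5,0.5]}' 8; 
```

```text
t: 8.8
eef_pos: [0.5231, -0.3055, 0.2395]
ee_rot: [3.142, -0.0, 3.141]
force: [1.1, 1.0, -0.5]
width: 0.0438
gripper_force: 0.0
```

```bash
python3 -m creep '{"translation":[[1,1,-40],[0,0,-40],[0,0,-40],[0,0,-26],[0,0,0],[0,0,0],[0,0,0],[0,0,0]],"spin":[0,0,0,0,0,0,0,0],"gripper":[0.5,0.5,0.5,0.5,0.5,0,0,0]}' 8; python3 -m creep '{"translation":[[0,0,0],[0,0,0],[0,0,0],[0,0,0]],"spin":[0,0,0,0],"gripper":[0,0,0,0]}' 8
```

```text
t: 9.6
eef_pos: [0.526, -0.3036, 0.0955]
ee_rot: [-3.141, 0.003, -3.139]
force: [-0.7, 0.5, 0.1]
width: 0.0253
gripper_force: 0.0
t: 10.0
eef_pos: [0.5255, -0.3038, 0.0949]
ee_rot: [-3.141, 0.002, -3.14]
force: [0.1, 1.3, 7.3]
width: 0.0168
gripper_force: 8.0
```

```bash
python3 -m creep '{"translation":[[0,0,20],[0,0,30],[0,0,40],[0,0,40],[0,0,35],[0,0,0],[0,0,0]],"spin":[0,0,0,0,0,0,0],"gripper":[0,0,0,0,0,0,0]}' 8
python3 - <<'E'
from h import *
s=get_state();print(s['eef_pos'],s['width'])
for c in ('scene','top'):
    f=save(c,c+'2.png')
    for r in nets.pinpoint(c,'marker_green')[:4]: print(c,np.round(r['centre'],4),round(r['confidence'],2))
a=cv2.imread('pics/scene2.png')[120:320,70:270];b=cv2.imread('pics/top2.png')[130:330,270:470]
cv2.imwrite('pics/c2.png',cv2.resize(np.hstack([a,b]),(800,400),interpolation=2))
E
```

```text
t: 10.7
eef_pos: [0.5248, -0.3035, 0.2595]
ee_rot: [-3.142, 0.002, -3.14]
force: [-0.8, 0.9, -0.9]
width: 0.0169
gripper_force: 8.0
[ 0.52479631 -0.30351864  0.25946578] 0.01694090615360935
scene [ 0.5286 -0.3032  0.1717] 0.88
scene [ 0.5441 -0.3778  0.0027] 0.71
scene [ 0.4408 -0.3056  0.0037] 0.59
top [0.6137 0.0315 0.1306] 0.53
```

View pics/c2.png

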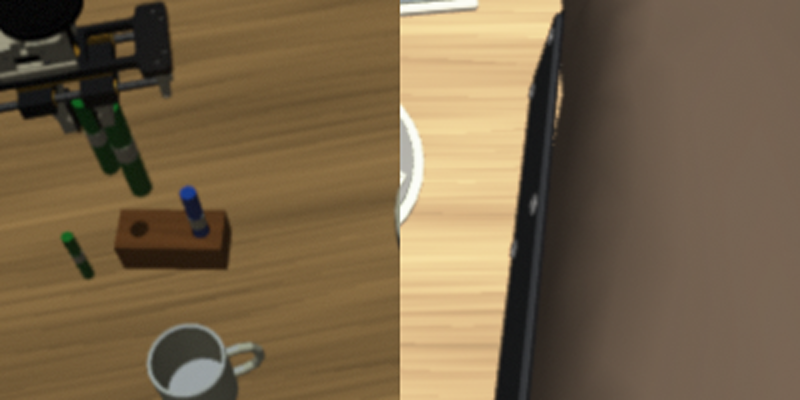

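The crop shows the marker held upright (lower end at about px (140,190)), the block hole empty and blue untouched. Next I move it over the mouth.

```bash
python3 -m creep '{"translation":[[-4,30,0],[-4,44,0],[-4,44,0],[-4,44,0],[-4,44,0],[-4,44,0],[-4,44,0],[-4,44,0]],"spin":[0,0,0,0,0,0,0,0],"gripper":[0,0,0,0,0,0,0,0]}' 8;python3 -m creep '{"translation":[[-4,40,0],[-3,17,0],[0,0,0],[0,0,0],[0,0,0]],"spin":[0,0,0,0,0],"gripper":[0,0,0,0,0]}' 8
python3 - <<'E'
from h import *
s=get_state();print(s['eef_pos'],s['width'])
f=save('scene','scene3.png')
for l in ['marker_green','cup_green','handle_top','hub']:
    for _ in range(2):
        for r in nets.pinpoint('scene',l)[:4]: print(l,np.round(r['centre'],4),round(r['confidence'],2))
cv2.imwrite('pics/c3.png',cv2.resize(cv2.imread('pics/scene3.png')[110:270,230:400],(680,600)[:2],interpolation=2))
E
```

```text
t: 11.7
eef_pos: [0.4918, 0.036, 0.2579]
ee_rot: [-3.141, -0.001, -3.14]
force: [0.8, -0.7, -0.9]
width: 0.0167
gripper_force: 8.0
t: 12.2
eef_pos: [0.4856, 0.0907, 0.2581]
ee_rot: [-3.141, -0.001, -3.14]
force: [0.2, -0.2, -0.4]
width: 0.0164
gripper_force: 8.0
[0.48556376 0.0907337  0.2581165 ] 0.016443690123967535
marker_green [ 0.4382 -0.3068  0.0038] 0.78
marker_green [0.4849 0.0907 0.1711] 0.52
marker_green [ 0.5391 -0.2349  0.0078] 0.25
marker_green [ 0.4382 -0.3068  0.0038] 0.78
marker_green [0.4849 0.0907 0.1711] 0.52
marker_green [ 0.5391 -0.2349  0.0078] 0.25
cup_green [0.5273 0.0927 0.0641] 0.97
cup_green [0.5273 0.0927 0.0641] 0.97
handle_top [0.6146 0.0336 0.1375] 0.88
handle_top [0.6146 0.0336 0.1375] 0.88
hub [0.5762 0.0914 0.0823] 0.59
hub [0.5762 0.0914 0.0823] 0.59
```

View pics/c3.png

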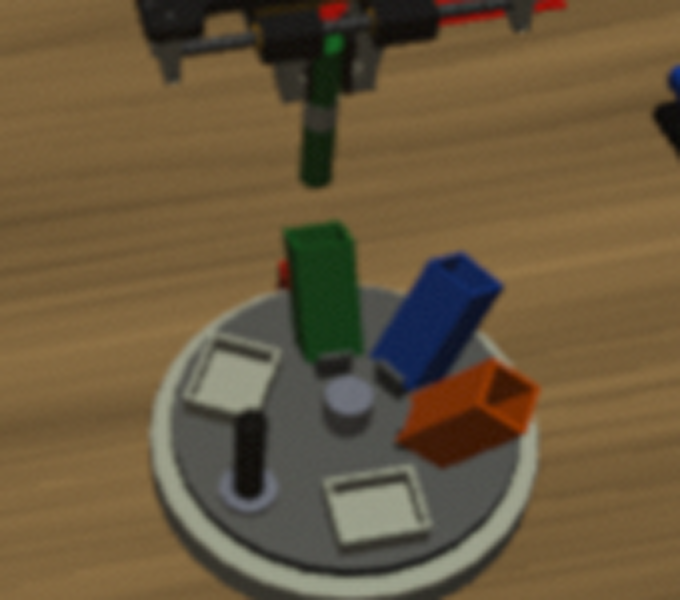

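```bash
cat >> h.py <<'E'
th=np.deg2rad(32); H=np.array([.5735,.0915]); PH=np.deg2rad(180.3)
def cup(x,y,z,H=H):   # cup frame -> world
    o=np.array([np.cos(PH),np.sin(PH),0]);zz=np.array([0,0,1.])
    return np.r_[H,0]+o*.048+zz*.062+x*(o*np.cos(th)-zz*np.sin(th))+y*np.cross(zz,o)+z*(o*np.sin(th)+zz*np.cos(th))
def box(h,z): return [cup(a*h,b*h,z) for a,b in((1,1),(1,-1),(-1,-1),(-1,1))]
E
python3 - <<'E'
from h import *
f=cams.grab_frame('scene')
S=6;x0,y0=280,140
im=cv2.resize(f['img'][y0:y0+95,x0:x0+70,::-1],None,fx=S,fy=S,interpolation=cv2.INTER_CUBIC)
def q(P): return ((proj(f,P)-[x0,y0]+.5)*S).round().astype(int)
cv2.polylines(im,[q(box(.017,.072))],True,(0,0,255),1);cv2.polylines(im,[q(box(.014,.072))],True,(0,255,255),1)
t=np.linspace(0,6.28,20)
e=get_state()['eef_pos']
for z in (.174,.25): cv2.polylines(im,[q(np.c_[e[0]+.009*np.cos(t),e[1]+.009*np.sin(t),0*t+z])],True,(255,255,255),1)
cv2.imwrite('pics/o1.png',im)
E
```

```text
(no output)
```

View pics/o1.png

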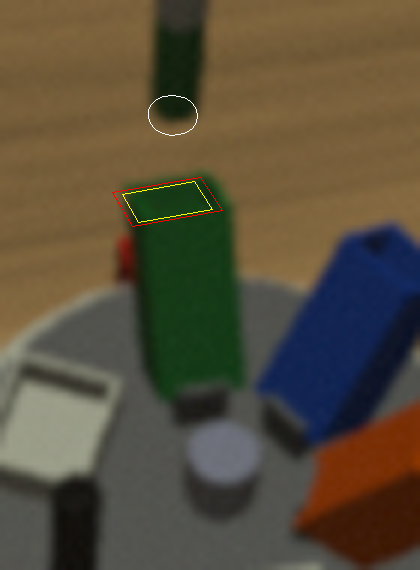

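The overlay shows the real mouth about 10 zoom px right of my model, and the marker's lower end at (178,115) about 5 px right and 15 px above its predicted circle. I'll check the marker's pose along its length.

```bash
python3 - <<'E'
from h import *
f=cams.grab_frame('scene')
S=8;x0,y0=285,112
im=cv2.resize(f['img'][y0:y0+72,x0:x0+50,::-1],None,fx=S,fy=S,interpolation=cv2.INTER_CUBIC)
im=np.clip(im.astype(float)*1.8,0,255).astype(np.uint8); raw=im.copy()
def q(P): return ((proj(f,P)-[x0,y0]+.5)*S).round().astype(int)
t=np.linspace(0,6.28,30); e=get_state()['eef_pos']; b=e[2]+.019-.103
cv2.polylines(im,[q(box(.017,.072))],True,(0,0,255),1)
for d in (0,.055,.075,.12): cv2.polylines(im,[q(np.c_[e[0]+.009*np.cos(t),e[1]+.009*np.sin(t),0*t+b+d])],True,(255,255,255),1)
print(b,q([[e[0],e[1],b],[e[0]-.01,e[1],b],[e[0],e[1]+.01,b],[e[0],e[1],b+.01]]))
cv2.imwrite('pics/o2.png',np.hstack([raw,im])[:600,:800])
E
```

```text
0.17456701697918686 [[190 375]
 [181 347]
 [226 369]
 [192 353]]
```

View pics/o2.png

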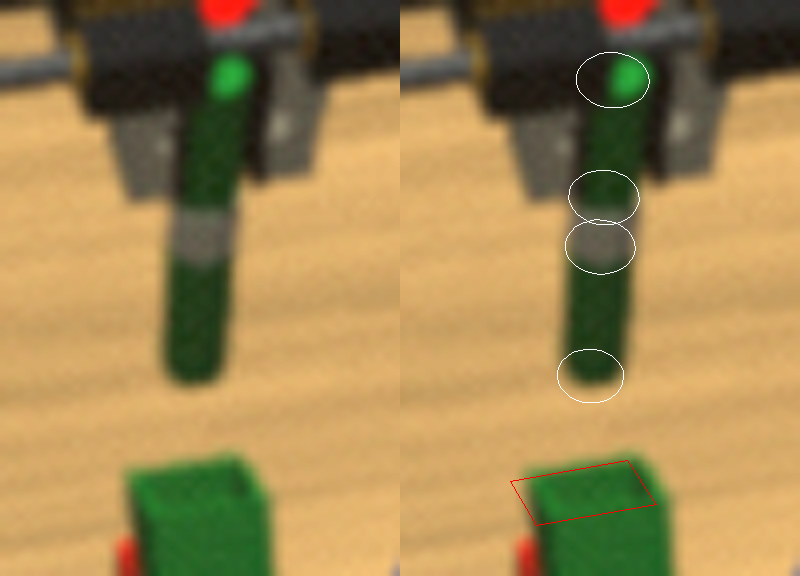

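The marker hangs straight: its lower end is at raw px (195,378) and the mouth spans (130..268, 457..512). Relative to the mouth centre the lower end is about 3 mm outward and 2.5 mm to -y, so I'll correct that and descend.

```bash
python3 -m creep '{"translation":[[3,2.5,0],[0,0,-15],[0,0,-15],[0,0,0],[0,0,0]],"spin":[0,0,0,0,0],"gripper":[0,0,0,0,0]}' 6;python3 -m creep '{"translation":[[0,0,-7],[0,0,-7],[0,0,-6],[0,0,0],[0,0,0]],"spin":[0,0,0,0,0],"gripper":[0,0,0,0,0]}' 6
python3 - <<'E'
from h import *
f=cams.grab_frame('scene')
S=8;x0,y0=285,125
im=cv2.resize(f['img'][y0:y0+72,x0:x0+60,::-1],None,fx=S,fy=S,interpolation=cv2.INTER_CUBIC)
im=np.clip(im.astype(float)*1.8,0,255).astype(np.uint8); cv2.imwrite('pics/o3.png',im)
E
```

```text
t: 13.25
eef_pos: [0.4889, 0.094, 0.2288]
ee_rot: [-3.141, -0.0, -3.14]
force: [-0.2, 0.2, 0.7]
width: 0.0169
gripper_force: 6.0
t: 13.75
eef_pos: [0.4886, 0.0939, 0.2085]
ee_rot: [-3.141, -0.0, -3.14]
force: [-0.4, 0.1, 0.5]
width: 0.0166
gripper_force: 6.0
```

View pics/o3.png

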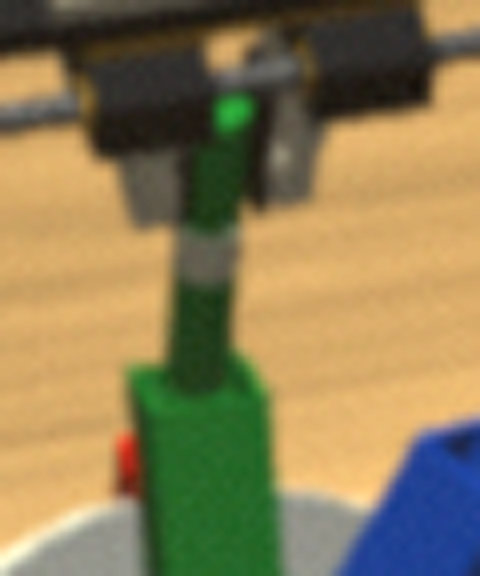

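```bash
python3 - <<'E'
import numpy as np
p0=None
for b in (32,28,24,20,16,13,10,8):
    B=np.deg2rad(b); m=np.array([-np.sin(B),np.cos(B)]); n=np.array([np.cos(B),np.sin(B)])
    L=min((28-18*np.cos(B))/np.sin(B)-2.5,70)
    g=np.array([-13.5,72])-L*m+9*n+103*m
    t=np.deg2rad(32); u=48+g[0]*np.cos(t)+g[1]*np.sin(t); z=62-g[0]*np.sin(t)+g[1]*np.cos(t)
    print(b,round(L,1),'u',round(u,1),'tcpz',round(z-19,1), 'x',round(573.5-1-u,1))
E
```

```text
32 21.5 u 83.7 tcpz 192.7 x 488.8
28 23.3 u 89.2 tcpz 190.1 x 483.3
24 25.9 u 94.3 tcpz 186.3 x 478.2
20 29.9 u 98.7 tcpz 180.8 x 473.8
16 36.3 u 101.7 tcpz 172.8 x 470.8
13 44.0 u 102.4 tcpz 164.1 x 470.1
10 56.7 u 100.4 tcpz 150.8 x 472.1
8 70 u 96.3 tcpz 137.7 x 476.2
```

```bash
python3 -m creep '{"translation":[[0,0,-6],[0,0,-6],[-1,0,-2],[0,0,0]],"spin":[0,0,0,0],"gripper":[0,0,0,0]}' 5;python3 -m creep '{"translation":[[-5,0,-2.5],[-5,0,-4],[-4.5,0,-5.5],[0,0,0],[0,0,0]],"spin":[0,0,0,0,0],"gripper":[0,0,0,0,0]}' 4
python3 - <<'E'
from h import *
f=cams.grab_frame('scene')
S=8;x0,y0=285,120
im=cv2.resize(f['img'][y0:y0+72,x0:x0+60,::-1],None,fx=S,fy=S,interpolation=cv2.INTER_CUBIC)
im=np.clip(im.astype(float)*1.8,0,255).astype(np.uint8); cv2.imwrite('pics/o4.png',im)
E
```

```text
t: 14.2
eef_pos: [0.4874, 0.0938, 0.1941]
ee_rot: [-3.141, -0.001, -3.14]
force: [0.5, -0.4, -0.9]
width: 0.017
gripper_force: 5.0
t: 14.7
eef_pos: [0.4729, 0.0939, 0.1825]
ee_rot: [-3.141, -0.0, -3.139]
force: [0.0, 0.1, -0.0]
width: 0.017
gripper_force: 4.0
```

View pics/o4.png

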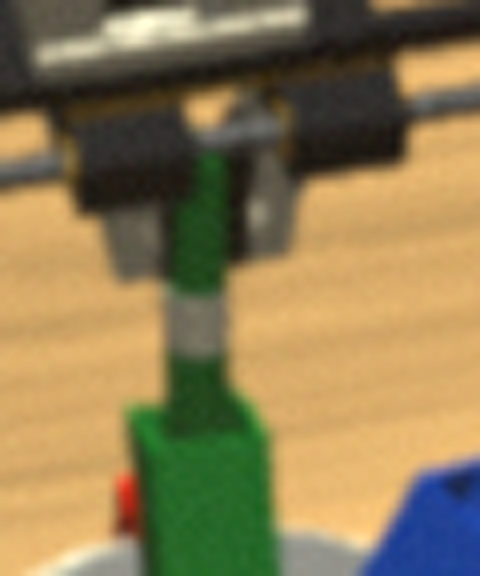

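The picture shows the marker in the mouth and tilting to the bore, with the band at (197,325). I'll follow it down, then release.

```bash
python3 -m creep '{"translation":[[-3,0,-8],[0,0,-9],[1.5,0,-12],[0,0,0],[0,0,0]],"spin":[0,0,0,0,0],"gripper":[0,0,0,0,0]}' 4; python3 -m creep '{"translation":[[0,0,0],[0,0,0],[0,0,0],[0,0,0],[0,0,0]],"spin":[0,0,0,0,0],"gripper":[0.35,0.35,0.35,0.35,0.35]}' 4
python3 - <<'E'
from h import *
f=cams.grab_frame('scene')
for l in ['marker_green','cup_green']:
    for r in nets.pinpoint('scene',l)[:4]: print(l,np.round(r['centre'],4),round(r['confidence'],2))
S=8;x0,y0=285,115
im=cv2.resize(f['img'][y0:y0+72,x0:x0+60,::-1],None,fx=S,fy=S,interpolation=cv2.INTER_CUBIC)
im=np.clip(im.astype(float)*1.8,0,255).astype(np.uint8); cv2.imwrite('pics/o5.png',im)
E
```

```text
t: 15.25
eef_pos: [0.4714, 0.0937, 0.1529]
ee_rot: [-3.141, -0.001, -3.14]
force: [1.3, -0.5, -0.3]
width: 0.017
gripper_force: 4.0
t: 15.75
eef_pos: [0.4717, 0.094, 0.1537]
ee_rot: [3.141, 0.0, -3.14]
force: [-0.3, 0.3, 0.1]
width: 0.0303
gripper_force: 0.0
marker_green [ 0.4393 -0.304   0.0019] 0.63
marker_green [ 0.5417 -0.3743  0.0044] 0.52
marker_green [0.4101 0.3857 0.0006] 0.31
cup_green [0.526  0.0909 0.0647] 0.6
```

View pics/o5.png

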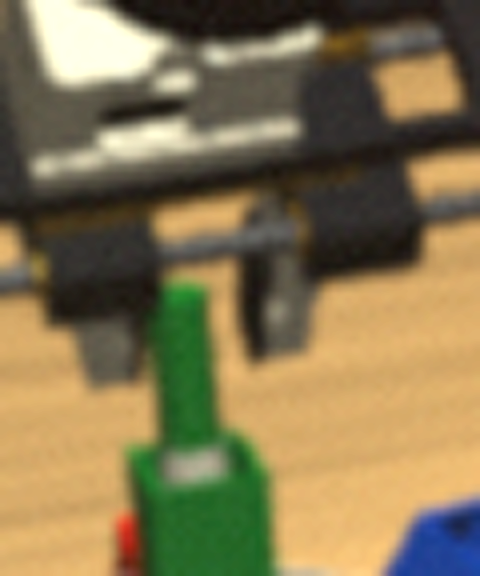

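```bash
python3 -m creep '{"translation":[[0,0,0],[0,0,0],[0,0,30],[0,0,40],[0,0,50],[0,-20,30],[0,-50,0],[0,-50,0]],"spin":[0,0,0,0,0,0,0,0],"gripper":[0.6,0.6,0.6,0.6,0.6,0.6,0.6,0.6]}' 4; python3 -m creep '{"translation":[[0,-50,0],[0,-50,0],[0,-50,0],[0,-50,0],[0,-50,0],[0,-50,0],[0,0,0],[0,0,0]],"spin":[0,0,0,0,0,0,0,0],"gripper":[0.6,0.6,0.6,0.6,0.6,0.6,0.6,0.6]}' 4
python3 - <<'E'
from h import *
out=[]
for c,(x0,y0) in (('scene',(270,130)),('top',(200,190))):
    f=cams.grab_frame(c)
    for l in ['marker_green','cup_green','hub','handle_top','marker_blue']:
        for r in nets.pinpoint(c,l)[:4]: print(c,l,np.round(r['centre'],4),round(r['confidence'],2))
    S=5
    im=cv2.resize(f['img'][y0:y0+100,x0:x0+75,::-1],None,fx=S,fy=S,interpolation=cv2.INTER_CUBIC)
    for d in (0,.055,.075,.12):
        for dx in (0.005,):
            for w in (-.009,.009):
                p=((proj(f,cup(dx,w,d))[0]-[x0,y0]+.5)*S).round().astype(int); cv2.circle(im,tuple(map(int,p)),2,(0,0,255),-1)
    out.append(im)
cv2.imwrite('pics/o6.png',np.hstack(out))
E
```

```text
t: 16.7
eef_pos: [0.4719, -0.0265, 0.3049]
ee_rot: [3.141, 0.003, -3.137]
force: [2.3, -0.0, -0.5]
width: 0.0527
gripper_force: 0.0
t: 17.5
eef_pos: [0.4711, -0.3272, 0.3027]
ee_rot: [3.141, -0.001, 3.14]
force: [0.3, 0.4, -0.3]
width: 0.0525
gripper_force: 0.0
scene marker_green [ 0.4409 -0.3086  0.0024] 0.88
scene marker_green [ 0.5445 -0.3768  0.0053] 0.69
scene cup_green [0.5247 0.0906 0.0653] 0.85
scene hub [0.5752 0.0926 0.0786] 0.6
scene handle_top [0.6109 0.0284 0.1369] 0.88
scene marker_blue [ 0.5398 -0.2329  0.0081] 0.72
top marker_green [0.5289 0.0939 0.0595] 0.65
top marker_green [0.6116 0.0286 0.1358] 0.44
top cup_green [0.5242 0.0948 0.0621] 0.9
top hub [0.5742 0.094  0.0779] 0.81
top handle_top [0.6104 0.0289 0.1349] 0.59
```

View pics/o6.png

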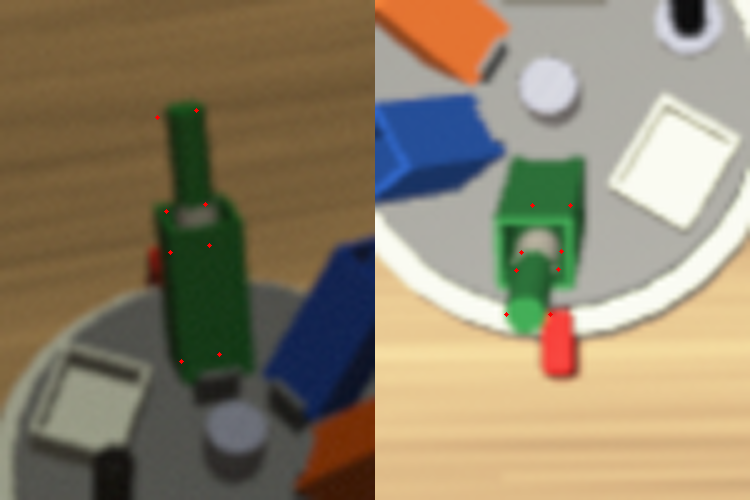

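The last view shows the marker seated in the green cup: its top end and band sit at the projected seated points in both cameras. The handle reads about -60.2° against -59.8° expected, so the turntable is in its stop, and the arm is clear of everything.

```bash
python3 -c "
from station import arm
print(arm.job_done())"
```

```text
the job is handed in; nothing more can be done
None
```

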